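# Seat a calibration disc in a spectrometer loading slide by feel

### The job

Load the aluminium calibration disc: lay it flat on the bare, open end of the loading slide's plate, then slide it along the plate, between the two guide strips, until you feel it drop into the round pocket and sit flat at the bottom, then let go. Keep it on the plate once it is there (do not lift it over or set it straight into the pocket), be gentle - never lean or push hard on the disc or the slide once the disc has stopped - and leave the other things on the bench alone.

Things in the scene. Friction and masses are not known exactly. Their poses are not given: they have to be found in the camera images.
- disc: Calibration disc: plain solid aluminium disc, 40 mm in diameter, 12 mm thick, about 50 g, loose, lying flat on the bench at the start. Origin: centre of its underside; z up along its axis.
- bed: Loading slide, fixed: dark steel base 320 x 96 x 8 mm with a 62 mm wide steel plate on it. Origin: centre of the base's underside, on the bench; x along the slide from the open loading end (-x) to the far end (+x), z up. The plate's top is at z = 22 mm; the disc slides on it with under 1 N. Disc on slide, or fingers on slide: keep under 20 N.
- bed_load (a point): Loading spot: point on the plate's top at bed x = -85 mm, y = 0, in the middle of the open end. From x = -120 to -60 mm the plate is bare, without guides. Axes as the bed's.
- bed_mouth (a point): Start of the straight guides: point on the plate's top at bed x = -20 mm, y = 0. From here to x = +160 mm two strips run 42 mm apart, reaching out to y = +-47 mm, tops 3 mm above the plate (the disc stands 9 mm above them). Before it, from x = -55 mm, equally low lead-in strips narrow from 78 to 42 mm.
- bed_pocket_mid (a point): Middle of the range (bed x = +45 mm, y = 0, plate's top) in which the round pocket, 43 mm across, 5 mm deep, dark floor, lies. The plate is clamped at an unmeasured setting: the pocket's centre is anywhere up to 30 mm from here along x, at y = 0. Seated, the disc's underside is at bed z = 17 mm, its top 7 mm above the plate; the pocket wall then resists pushing.
- timer: Bystander: small white lab timer, 62 x 62 x 19 mm, origin at the centre of its underside.
- petri_dish: Bystander: low glass dish, 64 mm in diameter, 12 mm high, origin at the centre of its underside.
- stopper: Bystander: black rubber stopper, 28 mm in diameter, 31 mm high, origin at the centre of its underside.
There are look-alikes about, which are no part of the job. Of the things like the disc, leave any that is red; of the rest the larger one is meant.

How it is judged:
By the outcome, as a careful person would: the job done as asked, in the order asked, and still so for the second after the job is handed in, with the robot touching nothing.
It also fails if it takes over 51 s, if anything falls off the work surface, if the arm or the gripper's body presses on something with over 40 N, if the wrist force passes 120 N, or if a joint passes its speed limit or range.

### The arm

A 6-joint arm with a two-finger parallel gripper is mounted at the origin on a cart in front of the work surface, level with it; the furniture and walls round the work are solid. World frame = base frame: x ahead of the robot, y to its left, z up, the work surface at z = 0. Lengths are in m, angles in rad, forces in N, time in s.
With the tool pointing down it reaches from about 0.3 to 0.75 m from the base axis. Payload 8.5 kg.
Tool frame: the origin (TCP) lies midway between the tips of the shut fingers; the grasp point (between the pads) lies 19 mm behind it; x points along the fingers, z is the direction in which the jaws open and shut, and the axes are right-handed (so a half turn about x gives the same grasp; the last joint's range is limited). The gripper opens to 85 mm and grips with 20 to 120 N. Pads are 22 mm wide; open, the fingers measure 114 mm over their backs; the gripper's body (76 mm by 85 mm) begins 54 mm behind the grasp point. The pads swing forward as they close: fully open they stand 13 mm farther back than shut.
Start: joints at [1.08, 0.381, 1.297, -0, 1.464, -0.215], TCP at [0.15, 0.529, 0.231] pointing down, gripper open.
Joint ranges: [-3.11, 3.11], [-0.89, 2.33], [0.22, 2.48], [-1.42, 4.56], [0.17, 2.85], [-2.88, 2.88]. Speed limits (rad/s): [2.39, 2.39, 3.14, 3.14, 3.14, 3.14].

### API

Orientations are given as a unit quaternion [x, y, z, w].
In Python, from cell import env gives the robot as it stands.
- The arm moves only by the tool drive_tool, never from a script. Its argument "deltas" is a list of rows, each an object of numbers: "x", "y", "z": the shift along the world's x, y, z in mm; "rx", "ry", "rz": the turn, a rotation vector about the world's x, y, z in rad; "grip": the finger opening in mm, from 0 to 85.4. In form: [{"x": .., "y": .., "z": .., "rx": .., "ry": .., "rz": .., "grip": ..}, ...]. A call has 1 to 10 rows; each row is the pose to reach, as a shift and turn from the pose measured when the call began; what a row does not reach only later rows make up. A row lasts 1/10 s, in which the tool goes at most 50 mm and 8.59 degrees, less where a joint would pass 70% of its speed; a pose out of reach is approached as far as the arm can. A call with a gripper value outside its range is refused whole. The fingers move at their own pace and stop on an object; "grip_force" is the grip in N (left out, the last holds). Time passes only in rows, so rows that repeat a pose let the fingers close. It gives the time, the measured TCP pose, the force and the opening at its end, in the units of the state.
- env.get_state(): the state, without advancing time (a new reading comes with each control period).
- env.camera(name): name is "side" or "top" or "wrist"; returns the picture (384x512x3 uint8, red, green, blue); there is no depth.
- env.camera_model(name): a dict with "fx", "fy", "cx", "cy" (pixels), "T" (4x4, takes a point from camera to world coordinates). Camera axes: x right, y down, z forward; pixel columns grow to the right and rows downward; lengths in m; the calibration is good to about 2 mm. A picture is of the moment at which its call begins: read the wrist's pose just before it. camera_model takes no time and is no camera call; for the wrist camera it gives the pose at the moment of the call.
- env.finish_job(): hands the job in, once; it reports no verdict.
Trained networks look in the newest picture that a camera, given by its name, has taken for a name from the list of things; names that differ only in an ending like _2 or _b are one class to them, and where a whole thing is asked for, a point or a joint stands for the part that bears it (a point fixed in the world has none). Each returns a list of dicts, best first, with "score" (0 to 1); they miss things now and then, are a little off and sometimes report something else, mostly with a low value. They report only what shows in the picture. A call takes as long as a camera call. They do not tell look-alikes from the thing itself.
- env.boxes_of(camera, query): "extent" ([left, top, right, bottom] in pixels, round what is visible of it).
- env.masks_of(camera, query): "pixels" (384x512 bool, what is visible of it) and "extent" ([left, top, right, bottom] in pixels, round what is visible of it).
- env.mark_of(camera, query): "location" ([column, row] in pixels: a listed point, or the origin of a listed thing).
The state is a dict: "time": time; "joint_positions": joint angles; "dq": joint speeds; "joint_efforts": joint torques, N m; "tool_pos": TCP position; "tool_rot": TCP orientation; "contact_force": force on the tool from outside, world axes, zero at the start; "moment": the same for the moment, N m; "opening": finger opening in m.
Only numpy, scipy, OpenCV 4.12 (cv2) and the standard library are available. Lean on these libraries where they do the work, as an engineer would, in place of code of your own. Each camera call takes 0.05 s, during which the arm holds its last target.

## Working session

There is one attempt and no reset: what is moved stays moved. The work goes in short steps, Python scripts to look and compute and a tool call to move; the robot and the scene stay as the last step left them, time stands still between calls to the robot, and variables do not carry over. Pictures are saved under pics/ and viewed, and the job is handed in when it is done.

Besides the shell and the picture viewer there is one more tool, called as name(argument=value, ...), one argument or row to a line, values as JSON. drive_tool: Moves the arm, as the interface text tells. Its arguments: {"type":"object","properties":{"deltas":{"type":"array","items":{"type":"object","properties":{"x":{"type":"number"},"y":{"type":"number"},"z":{"type":"number"},"rx":{"type":"number"},"ry":{"type":"number"},"rz":{"type":"number"},"grip":{"type":"number"}}}},"grip_force":{"type":"number"}},"required":["deltas"]}

```bash
mkdir -p pics; ls
python3 - <<'E'
from cell import env
import cv2
s=env.get_state();print(s)
for c in("top","side"):
    im=env.camera(c);cv2.imwrite(f"pics/{c}0.png",cv2.cvtColor(im,cv2.COLOR_RGB2BGR))
    m=env.camera_model(c);print(c,m)
    for q in("disc","bed"):
        for b in env.boxes_of(c,q)[:4]:print(q,b)
    for q in("disc","bed_load","bed_mouth","bed_pocket_mid"):
        for b in env.mark_of(c,q)[:4]:print(q,b)
E
```

```text
pics
{'time': 0.0, 'joint_positions': array([ 1.07970815e+00,  3.81197483e-01,  1.29828261e+00,  5.34411939e-06,
        1.46355779e+00, -2.15262013e-01]), 'dq': array([ 0.00298359, -0.00017123,  0.0006912 , -0.00020971,  0.00161347,
       -0.00085613]), 'joint_efforts': array([ 2.84306800e-03, -4.48443782e+01, -2.31285775e+01,  4.78186314e-05,
        4.63870936e-03, -2.80689967e-06]), 'tool_pos': array([0.14962843, 0.5289531 , 0.2307036 ]), 'tool_rot': array([-0.42672643,  0.56445542,  0.42630176,  0.5635259 ]), 'contact_force': array([ 0.11601043, -0.71337662,  0.20570491]), 'moment': array([ 0.01290509,  0.01208047, -0.00830826]), 'opening': 0.08551700185185303}
top {'fx': 398.2938188278965, 'fy': 398.2938188278965, 'cx': 251.96761147209764, 'cy': 192.45334358811243, 'T': array([[-0.00535398, -0.98126272,  0.19260014,  0.3760917 ],
       [-0.99988259,  0.00801852,  0.01305775, -0.1486176 ],
       [-0.01435745, -0.19250762, -0.98119044,  1.06250446],
       [ 0.        ,  0.        ,  0.        ,  1.        ]])}
disc {'extent': [298.5, 198.1, 314.0, 207.7], 'score': 0.71}
disc 
[... 641 characters left out ...]
6287286, -1.01391056],
       [-0.01843418, -0.92453155, -0.38065941,  0.46694361],
       [ 0.        ,  0.        ,  0.        ,  1.        ]])}
disc {'extent': [265.4, 250.0, 290.8, 263.9], 'score': 0.83}
disc {'extent': [252.3, 274.9, 272.8, 294.2], 'score': 0.55}
disc {'extent': [232.5, 257.1, 245.7, 269.3], 'score': 0.5}
bed {'extent': [155.8, 170.9, 262.9, 231.0], 'score': 0.8}
disc {'location': [261.9, 291.0], 'score': 0.91}
disc {'location': [276.3, 259.9], 'score': 0.84}
disc {'location': [238.3, 262.7], 'score': 0.59}
bed_load {'location': [228.1, 205.9], 'score': 0.84}
bed_mouth {'location': [211.6, 199.4], 'score': 0.98}
bed_pocket_mid {'location': [193.1, 186.9], 'score': 0.57}
```

View pics/top0.png

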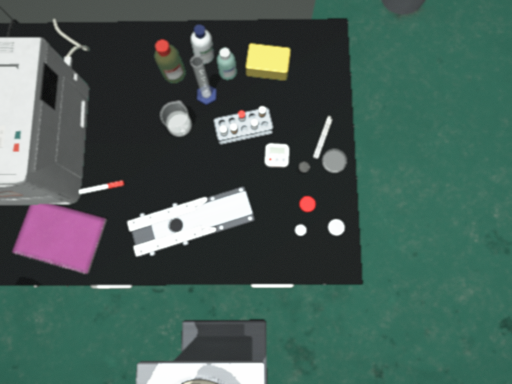

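View pics/side0.png

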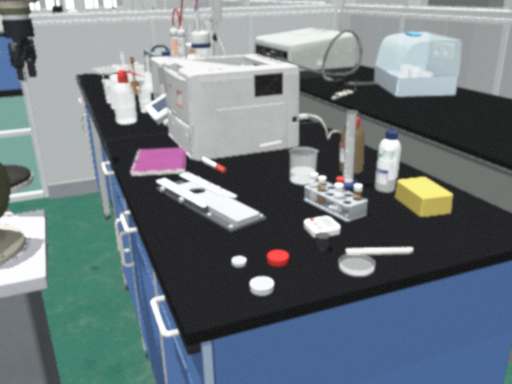

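```bash
python3 - <<'E'
import cv2
a=cv2.imread("pics/top0.png")[170:290,110:370];b=cv2.imread("pics/side0.png")[150:310,140:320]
cv2.imwrite("pics/top0z.png",cv2.resize(a,None,fx=3,fy=3,interpolation=cv2.INTER_CUBIC))
cv2.imwrite("pics/side0z.png",cv2.resize(b,None,fx=3.7,fy=3.7,interpolation=cv2.INTER_CUBIC))
E
cat > h.py <<'E'
from cell import env
import numpy as np
def ray(m,uv,z):
    T=m["T"];d=T[:3,:3]@np.array([(uv[0]-m["cx"])/m["fx"],(uv[1]-m["cy"])/m["fy"],1]);o=T[:3,3]
    return o+d*(z-o[2])/d[2]
def proj(m,p):
    q=np.linalg.inv(m["T"])@np.r_[p,1];return np.array([m["cx"]+m["fx"]*q[0]/q[2],m["cy"]+m["fy"]*q[1]/q[2]])
E
python3 - <<'E'
from h import *
t=env.camera_model("top");s=env.camera_model("side")
for n,z,a,b in [("d1",0,(333.7,225.1),(261.9,291)),("d2",0,(308.4,204.7),(276.3,259.9)),("d3",0,(297.8,230.8),(238.3,262.7)),("load",.022,(222.1,208.6),(228.1,205.9)),("mouth",.022,(198.3,218.7),(211.6,199.4)),("mid",.022,(175.5,224.1),(193.1,186.9))]:
    print(n,ray(t,a,z).round(4),ray(s,b,z).round(4))
E
```

```text
d1 [ 0.4941 -0.3521  0.    ] [ 0.4894 -0.3599  0.    ]
d2 [ 0.5498 -0.2865  0.    ] [ 0.5538 -0.2752  0.    ]
d3 [ 0.4796 -0.256   0.    ] [ 0.4851 -0.2567  0.    ]
load [ 0.5375 -0.0556  0.022 ] [ 0.5374 -0.0495  0.022 ]
mouth [0.511 0.007 0.022] [0.5147 0.0011 0.022 ]
mid [0.4972 0.0667 0.022 ] [0.4965 0.095  0.022 ]
```

The larger non-red disc is the one at (336,227) in top and (262,286) in side. The pocket shows as a dark hole at about (176,225). I'll zoom in to confirm both.

View pics/top0z.png

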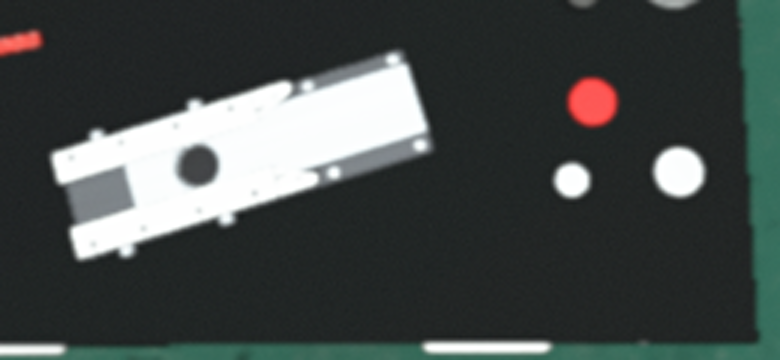

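View pics/side0z.png

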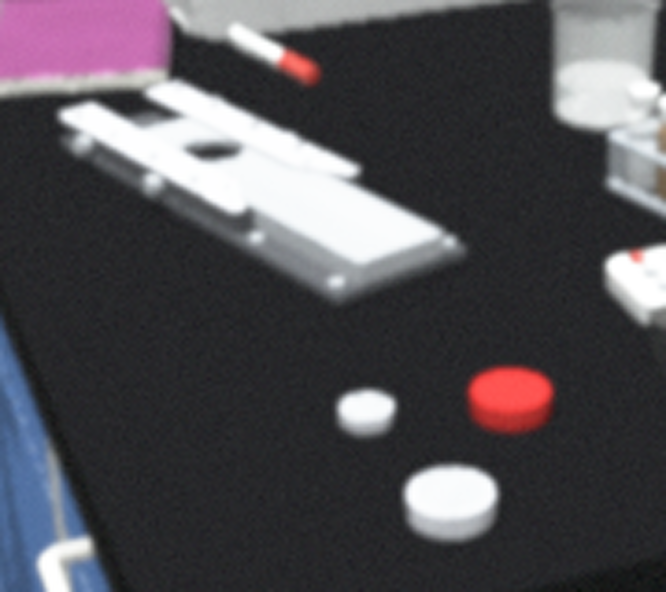

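Run:
```python
from h import *
import cv2
from scipy.optimize import least_squares
m=env.camera_model("top");im=cv2.imread("pics/top0.png")
S=lambda p:np.array([110+(p[0]+.5)/3-.5,170+(p[1]+.5)/3-.5])
obs=[((-.16,-.048,.008),(402,50)),((-.16,.048,.008),(432,150)),((.16,-.047,.025),(52,152)),((.16,.047,.025),(80,260)),((-.12,-.031,.022),(408,63)),((-.12,.031,.022),(427,129))]
# sign of y: bed +x -> image left; right-handed with z up
def W(p,q):
    c,s=np.cos(p[2]),np.sin(p[2]);return np.array([p[0]+c*q[0]-s*q[1],p[1]+s*q[0]+c*q[1],q[2]])
for sg in(1,-1):
    f=lambda p:np.concatenate([proj(m,W(p,(q[0],sg*q[1],q[2])))-S(u) for q,u in obs])
    r=least_squares(f,[.5,.03,1.8]);print(sg,r.x,np.abs(r.fun).max(),r.fun.round(1))
    if sg==1 or r.cost<best.cost: best=r
p=best.x
c,s=np.cos(p[2]),np.sin(p[2])
hs=cv2.inRange(im,(150,150,150),(255,255,255))
n,l,st,ce=cv2.connectedComponentsWithStats(hs)
for i in range(n):
    if 40<st[i,4]<400: print(st[i],ce[i],ray(m,ce[i],.012).round(4))
# pocket
g=cv2.cvtColor(im,cv2.COLOR_BGR2GRAY)[212:238,163:190]
n,l,st,ce=cv2.connectedComponentsWithStats((g<140).astype(np.uint8))
for i in range(1,n):
    if st[i,4]>60: 
        u=ce[i]+[163,212];w=ray(m,u,.022);d=w[:2]-p[:2];print("pocket",st[i],u,w.round(4),"bed",c*d[0]+s*d[1],-s*d[0]+c*d[1])
for x in(-.16,-.085,-.02,.045,.16):print(x,W(p,(x,0,.022)).round(4))
```

```text
1 [0.51163891 0.01422064 1.87155563] 10.052910802740001 [  4.5  -1.7   5.3  -1.5   5.1  -0.6   4.7  -2.1 -10.1   3.2  -9.5   3.3]
-1 [0.51278802 0.01440581 1.87591071] 36.74006954684839 [ 15.2  31.1  -5.7 -35.7  14.1  33.6  -4.3 -36.7  -3.2  24.6 -16.6 -19.4]
[ 53  19  27  46 169] [66.55029586 44.59763314] [1.0268 0.4046 0.012 ]
[191  31  19  25 255] [200.03921569  42.4627451 ] [1.0281 0.014  0.012 ]
[220  48  11  17 135] [224.51111111  55.56296296] [ 0.9855 -0.0576  0.012 ]
[202  88   8   9  48] [205.8125      92.60416667] [ 0.8715 -0.0055  0.012 ]
[ 80 101   5  26  94] [ 82.28723404 112.96808511] [0.8143 0.342  0.012 ]
[314 116  18  42 221] [322.35294118 137.29864253] [ 0.7356 -0.3295  0.012 ]
[324 152  20  20 310] [333.32903226 161.39354839] [ 0.6666 -0.3565  0.012 ]
[ 78 184  31  10 152] [ 92.80921053 188.52631579] [0.5967 0.2965 0.012 ]
[328 219  17  17 216] [335.9212963 226.8287037] [ 0.4882 -0.3554  0.012 ]
[295 225  11  11 100] [300.12 229.72] [ 0.4812 -0.261   0.012 ]
[ 92 285  40   4 124] [111.27419355 286.22580645] [0.3385 0.23   0.012 ]
[251 284  42   4 163] [271.62576687 285.47239264] [ 0.3384 -0.1838  0.012 ]
pocket [  7   7  13  13 134] [175.71641791 224.8358209 ] [0.4953 0.0661 0.022 ] bed 0.05439661126441289 0.0002845831645911616
-0.16 [ 0.559  -0.1386  0.022 ]
-0.085 [ 0.5368 -0.067   0.022 ]
-0.02 [ 0.5176 -0.0049  0.022 ]
0.045 [0.4983 0.0572 0.022 ]
0.16 [0.4642 0.167  0.022 ]
```

Run:
```python
from h import *
from scipy.optimize import least_squares
m=env.camera_model("top");ms=env.camera_model("side")
S=lambda p:np.array([110+(p[0]+.5)/3-.5,170+(p[1]+.5)/3-.5])
obs=[((-.16,-.048,.008),(402,50)),((-.16,.048,.008),(432,150)),((.16,-.047,.025),(52,152)),((.16,.047,.025),(80,260))]
def W(p,q):
    c,s=np.cos(p[2]),np.sin(p[2]);return np.array([p[0]+c*q[0]-s*q[1],p[1]+s*q[0]+c*q[1],q[2]])
obsS=[((-.16,-.048,.008),(140+465/3.7,150+250/3.7)),((-.16,.048,.008),(140+338/3.7,150+290/3.7)),]
f=lambda p:np.concatenate([proj(m,W(p,q))-S(u) for q,u in obs])
r=least_squares(f,[.5,.03,1.8]);p=r.x;print(p,r.fun.round(1))
for q,u in obsS: print(proj(ms,W(p,q))-u)
for uv,z in [((175.7,224.8),.022),]:
    d=ray(m,uv,z)[:2]-p[:2];c,s=np.cos(p[2]),np.sin(p[2]);print("pocket bed",c*d[0]+s*d[1],-s*d[0]+c*d[1])
for q in[(-.12,-.031,.022),(-.12,.031,.022)]: print(proj(m,W(p,q)))
for u in[(408,63),(427,129)]:
    d=ray(m,S(u),.022)[:2]-p[:2];print("plate edge",c*d[0]+s*d[1],-s*d[0]+c*d[1])
for x in(-.16,-.085,-.02,.045,.16):print(x,W(p,(x,0,.022)).round(4))
print(proj(ms,[.4882,-.3554,.012]))
```

```text
[0.50773657 0.02709221 1.86898587] [-0.2 -0.2  0.5  0.1  0.2  0.8 -0.4 -0.7]
[-0.51014421  0.03190691]
[-1.80141931  2.15805664]
pocket bed 0.04096205902046501 0.0003716244680303307
[230.83782723 195.46696853]
[237.64499031 217.5452579 ]
plate edge -0.16148437998902615 -0.03153766704454672
plate edge -0.1598983546410448 0.030005397257075607
-0.16 [ 0.5547 -0.1258  0.022 ]
-0.085 [ 0.5327 -0.0542  0.022 ]
-0.02 [0.5136 0.008  0.022 ]
0.045 [0.4945 0.0701 0.022 ]
0.16 [0.4607 0.18   0.022 ]
[260.1303349  283.65748109]
```

Run:
```python
from h import *
from scipy.spatial.transform import Rotation as R
s=env.get_state();M=R.from_quat(s["tool_rot"]).as_matrix();print(M.round(3))
yaw=np.arctan2(M[1,2],M[0,2]);print(yaw,[ (1.869-yaw+k*np.pi) for k in(-1,0,1)],s["joint_positions"])
```

```text
[[-0.    -0.962  0.272]
 [ 0.     0.272  0.962]
 [-1.     0.     0.   ]]
1.2949937041079103 [np.float64(-2.5675863576977034), np.float64(0.5740062958920897), np.float64(3.715598949481883)] [ 1.07972825e+00  3.80570988e-01  1.29740581e+00  1.61863350e-05
  1.46359920e+00 -2.15267185e-01]
```

drive_tool(
  deltas=[
    {"x":25,"y":-43,"rz":0.06},
    {"x":50,"y":-86,"rz":0.12},
    {"x":75,"y":-129,"rz":0.18},
    {"x":100,"y":-172,"rz":0.24},
    {"x":125,"y":-215,"rz":0.3},
    {"x":150,"y":-258,"rz":0.36},
    {"x":175,"y":-301,"rz":0.42},
    {"x":200,"y":-344,"rz":0.48},
    {"x":225,"y":-387,"rz":0.54},
    {"x":250,"y":-430,"rz":0.574},
  ],
)

```text
$.deltas[0]: bad value
```

Run:
```python
from h import *
import cv2
im=env.camera("wrist");m=env.camera_model("wrist");cv2.imwrite("pics/w1.png",cv2.cvtColor(im,cv2.COLOR_RGB2BGR));np.savez("w1.npz",**m)
print(m["T"].round(3),m["fx"])
```

```text
[[ 0.272  0.912  0.307  0.069]
 [ 0.962 -0.258 -0.086  0.551]
 [ 0.001  0.319 -0.948  0.374]
 [ 0.     0.     0.     1.   ]] 316.43212418685886
```

View pics/w1.png

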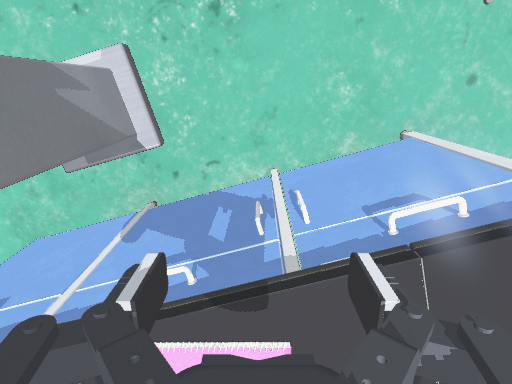

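The wrist picture shows only the cabinet edge at the start pose, because the move was refused. I'll send full rows this time.

drive_tool(
  deltas=[
    {"x":25,"y":-43,"z":0,"rx":0,"ry":0,"rz":0.06,"grip":85},
    {"x":50,"y":-86,"z":0,"rx":0,"ry":0,"rz":0.12,"grip":85},
    {"x":75,"y":-129,"z":0,"rx":0,"ry":0,"rz":0.18,"grip":85},
    {"x":100,"y":-172,"z":0,"rx":0,"ry":0,"rz":0.24,"grip":85},
    {"x":125,"y":-215,"z":0,"rx":0,"ry":0,"rz":0.3,"grip":85},
    {"x":150,"y":-258,"z":0,"rx":0,"ry":0,"rz":0.36,"grip":85},
    {"x":175,"y":-301,"z":0,"rx":0,"ry":0,"rz":0.42,"grip":85},
    {"x":200,"y":-344,"z":0,"rx":0,"ry":0,"rz":0.48,"grip":85},
    {"x":225,"y":-387,"z":0,"rx":0,"ry":0,"rz":0.54,"grip":85},
    {"x":250,"y":-430,"z":0,"rx":0,"ry":0,"rz":0.574,"grip":85},
  ],
)

```text
time: 1.75
tool_pos: [0.4004, 0.0972, 0.2316]
tool_rot: [0.569, -0.419, -0.569, -0.42]
contact_force: [1.1, 0.7, 0.6]
opening: 0.0851
```

```bash
cat > snap.py <<'E'
from h import *
import cv2,sys
n=sys.argv[1]
m=env.camera_model("wrist");im=env.camera("wrist");cv2.imwrite(f"pics/{n}.png",cv2.cvtColor(im,cv2.COLOR_RGB2BGR));np.savez(f"{n}.npz",**m)
s=env.get_state();print(s["time"],s["tool_pos"].round(4),s["contact_force"].round(2),s["opening"])
E
python3 snap.py w2
```

```text
1.8 [0.4042 0.0918 0.2315] [ 4.51 -3.03  0.08] 0.08500411235703254
```

View pics/w2.png

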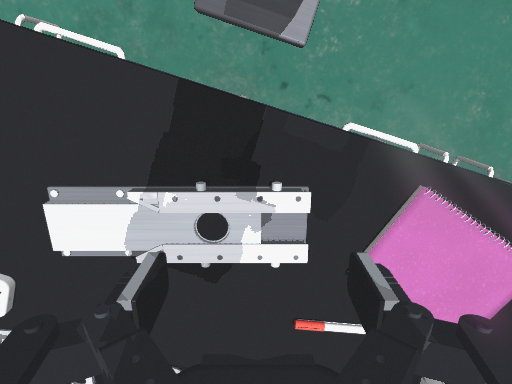

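Run:
```python
import cv2
a=cv2.imread("pics/w2.png")[175:275,35:325]
cv2.imwrite("pics/w2z.png",cv2.resize(a,None,fx=2.7,fy=2.7,interpolation=cv2.INTER_CUBIC))
```

```text
(no output)
```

View pics/w2z.png

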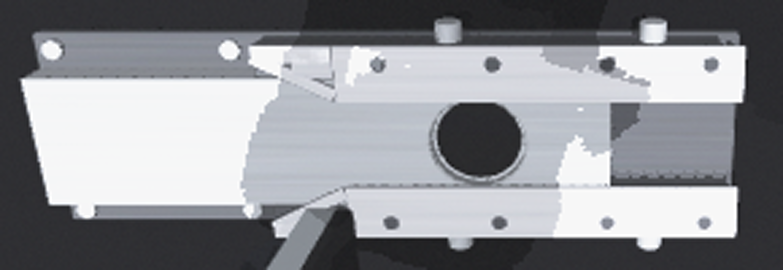

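Run:
```python
from h import *
from scipy.optimize import least_squares
m=np.load("w2.npz")
S=lambda p:np.array([35+(p[0]+.5)/2.7-.5,175+(p[1]+.5)/2.7-.5])
obs=[((.16,.047,.025),(745,45)),((.16,.021,.025),(743,101)),((.16,-.021,.025),(737,187)),((.16,-.047,.025),(736,237)),((-.02,.021,.025),(335,101)),((-.02,-.021,.025),(345,187)),((-.16,.048,.008),(33,34)),((-.16,.031,.022),(20,78)),((-.16,-.031,.022),(48,205))]
def W(p,q):
    c,s=np.cos(p[2]),np.sin(p[2]);return np.array([p[0]+c*q[0]-s*q[1],p[1]+s*q[0]+c*q[1],q[2]])
f=lambda p:np.concatenate([proj(m,W(p,q))-S(u) for q,u in obs])
r=least_squares(f,[.5,.03,1.87],loss="soft_l1");p=r.x;print(p,f(p).round(1))
c,s=np.cos(p[2]),np.sin(p[2])
for u in[(431,140),(524,140),(478,100),(478,183)]:
    d=ray(m,S(u),.022)[:2]-p[:2];print(u,c*d[0]+s*d[1],-s*d[0]+c*d[1])
for x in(-.16,-.085,-.02,.045,.16):print(x,W(p,(x,0,.022)).round(4))
```

```text
[0.50695042 0.02809338 1.87411549] [ 0.5  0.2  0.1  0.1  0.6 -0.2  0.  -0.3  0.2  0.5  0.   0.1 -1.1 -0.3
 -0.6  0.5 -0.1 -0.3]
(431, 140) 0.020239699621306447 0.0012433925460021743
(524, 140) 0.062299564306519624 0.0011371995634354148
(478, 100) 0.042451111183066756 0.020697634283303838
(478, 183) 0.040434347402075646 -0.0205078823383478
-0.16 [ 0.5547 -0.1246  0.022 ]
-0.085 [ 0.5323 -0.053   0.022 ]
-0.02 [0.5129 0.009  0.022 ]
0.045 [0.4935 0.071  0.022 ]
0.16 [0.4592 0.1808 0.022 ]
```

drive_tool(
  deltas=[
    {"x":10,"y":-45,"z":0,"rx":0,"ry":0,"rz":0,"grip":80},
    {"x":20,"y":-90,"z":-5,"rx":0,"ry":0,"rz":0,"grip":75},
    {"x":30,"y":-135,"z":-10,"rx":0,"ry":0,"rz":0,"grip":70},
    {"x":40,"y":-180,"z":-20,"rx":0,"ry":0,"rz":0,"grip":70},
    {"x":50,"y":-225,"z":-30,"rx":0,"ry":0,"rz":0,"grip":70},
    {"x":58,"y":-270,"z":-40,"rx":0,"ry":0,"rz":0,"grip":70},
    {"x":66,"y":-315,"z":-50,"rx":0,"ry":0,"rz":0,"grip":70},
    {"x":74,"y":-360,"z":-60,"rx":0,"ry":0,"rz":0,"grip":70},
    {"x":82,"y":-405,"z":-65,"rx":0,"ry":0,"rz":0,"grip":70},
    {"x":84,"y":-447,"z":-70,"rx":0,"ry":0,"rz":0,"grip":70},
  ],
)

```text
time: 2.8
tool_pos: [0.4885, -0.3572, 0.1609]
tool_rot: [0.57, -0.421, -0.567, -0.421]
contact_force: [0.4, 0.5, -0.3]
opening: 0.0703
```

drive_tool(
  deltas=[
    {"x":0,"y":0,"z":0,"rx":0,"ry":0,"rz":0,"grip":70},
    {"x":0,"y":0,"z":0,"rx":0,"ry":0,"rz":0,"grip":70},
  ],
)

```text
time: 3.0
tool_pos: [0.4882, -0.3578, 0.1603]
tool_rot: [0.569, -0.421, -0.567, -0.421]
contact_force: [0.4, 0.1, 0.5]
opening: 0.0699
```

```bash
python3 snap.py w3
```

```text
3.05 [ 0.4884 -0.3567  0.1607] [-0.05  0.17  0.96] 0.07000132061178274
```

View pics/w3.png

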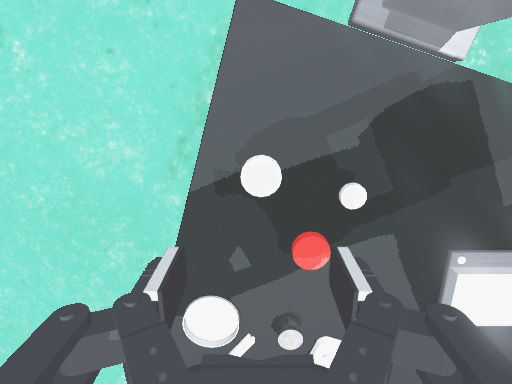

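Run:
```python
from h import *
import cv2
from scipy.spatial.transform import Rotation as R
m=np.load("w3.npz");im=cv2.imread("pics/w3.png")
hs=cv2.inRange(im,(170,170,170),(255,255,255));hs[:,:235]=0;hs[:150]=0;hs[215:]=0;hs[:,380:]=0
n,l,st,ce=cv2.connectedComponentsWithStats(hs)
for i in range(1,n):
    if st[i,4]>100:
        print(st[i],ce[i],ray(m,ce[i],.012).round(4))
        x,y,w,h=st[i,:4];print("diam",np.linalg.norm(ray(m,(x,ce[i][1]),.012)-ray(m,(x+w,ce[i][1]),.012)),np.linalg.norm(ray(m,(ce[i][0],y),.012)-ray(m,(ce[i][0],y+h),.012)))
s=env.get_state();M=R.from_quat(s["tool_rot"]).as_matrix();print(M.round(4),s["tool_pos"],np.arctan2(M[1,2],M[0,2]),s["joint_positions"].round(3))
```

```text
[ 240  155   42   42 1369] [260.78378378 175.63842221] [ 0.4858 -0.3557  0.012 ]
diam 0.04008884258881334 0.04166224003770009
[339 183  28  27 583] [352.62092624 195.56432247] [ 0.4789 -0.2641  0.012 ]
diam 0.027256536921652856 0.02807252191322559
[[ 0.0022 -0.9565 -0.2917]
 [-0.0019 -0.2917  0.9565]
 [-1.     -0.0015 -0.0025]] [ 0.48839832 -0.35674521  0.1607439 ] 1.8668121637982302 [-0.827  0.53   1.255  0.     1.354 -2.693]
```

Disc measured at (0.486, -0.356), 40 mm across. Descending to grasp it.

drive_tool(
  deltas=[
    {"x":-2,"y":1,"z":-40,"rx":0,"ry":0,"rz":0.007,"grip":70},
    {"x":-2,"y":1,"z":-80,"rx":0,"ry":0,"rz":0.007,"grip":70},
    {"x":-2,"y":1,"z":-120,"rx":0,"ry":0,"rz":0.007,"grip":70},
    {"x":-2,"y":1,"z":-140,"rx":0,"ry":0,"rz":0.007,"grip":70},
    {"x":-2,"y":1,"z":-150,"rx":0,"ry":0,"rz":0.007,"grip":70},
    {"x":-2,"y":1,"z":-156,"rx":0,"ry":0,"rz":0.007,"grip":66},
    {"x":-2,"y":1,"z":-157,"rx":0,"ry":0,"rz":0.007,"grip":60},
    {"x":-2,"y":1,"z":-157,"rx":0,"ry":0,"rz":0.007,"grip":55},
    {"x":-2,"y":1,"z":-157,"rx":0,"ry":0,"rz":0.007,"grip":50},
    {"x":-2,"y":1,"z":-157,"rx":0,"ry":0,"rz":0.007,"grip":46},
  ],
  grip_force=20,
)

```text
time: 4.05
tool_pos: [0.4866, -0.356, 0.0045]
tool_rot: [0.571, -0.419, -0.568, -0.419]
contact_force: [-0.3, -0.6, 0.2]
opening: 0.046
```

```bash
python3 snap.py w4; python3 -c "
import cv2
from cell import env
im=env.camera('side');cv2.imwrite('pics/s4.png',cv2.resize(cv2.cvtColor(im,cv2.COLOR_RGB2BGR)[200:340,180:360],None,fx=4,fy=4))"
```

```text
4.1 [ 0.4866 -0.356   0.0043] [-0.1   0.62 -0.02] 0.04635196159703989
```

View pics/w4.png

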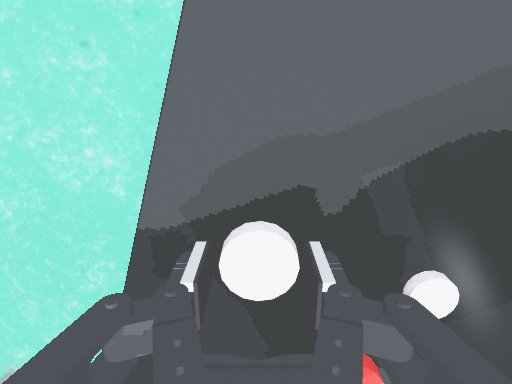

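View pics/s4.png

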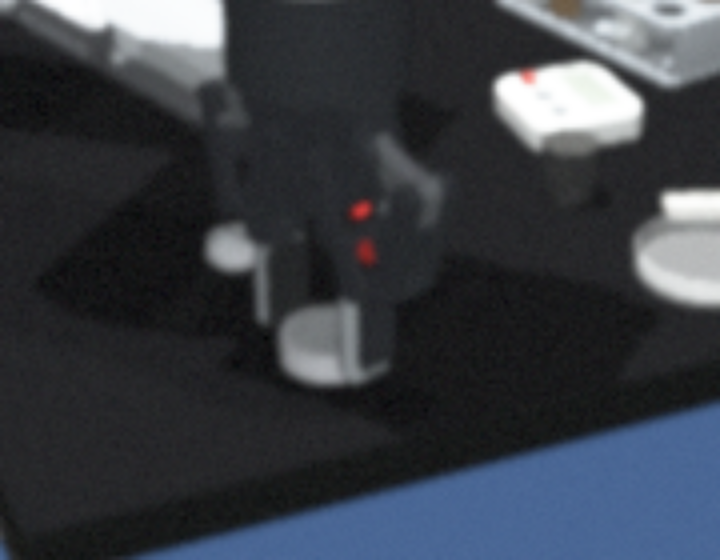

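Disc sits between the pads, centred at about (259,261). Checking its exact centre before closing.

Run:
```python
from h import *
m=np.load("w4.npz")
# top face: left 219,right 299, rows: far/bottom 300, top face near edge ~230 (side band 222-230)
for u in[(259,300),(259,231),(259,222),(219,264),(299,264)]:print(u,ray(m,u,.012).round(4))
c=(ray(m,(259,300),.012)+ray(m,(259,231),.012))/2;print(c, proj(m,[.4866,-.356,.012]))
```

```text
(259, 300) [ 0.5056 -0.3493  0.012 ]
(259, 231) [ 0.4685 -0.361   0.012 ]
(259, 222) [ 0.4641 -0.3623  0.012 ]
(219, 264) [ 0.4914 -0.3743  0.012 ]
(299, 264) [ 0.4796 -0.337   0.012 ]
[ 0.4870578 -0.3551292  0.012    ] [257.5852894 265.6414734]
```

drive_tool(
  deltas=[
    {"x":0,"y":0.5,"z":0,"rx":0,"ry":0,"rz":0,"grip":42},
    {"x":0,"y":0.5,"z":0,"rx":0,"ry":0,"rz":0,"grip":36},
    {"x":0,"y":0.5,"z":0,"rx":0,"ry":0,"rz":0,"grip":36},
    {"x":0,"y":0.5,"z":0,"rx":0,"ry":0,"rz":0,"grip":36},
    {"x":0,"y":0.5,"z":0,"rx":0,"ry":0,"rz":0,"grip":36},
  ],
  grip_force=25,
)

```text
time: 4.65
tool_pos: [0.4866, -0.3554, 0.0046]
tool_rot: [0.571, -0.419, -0.568, -0.419]
contact_force: [-1.3, 2.0, 5.7]
opening: 0.0382
```

```bash
python3 snap.py w5; python3 -c "
import cv2
from cell import env
im=env.camera('side');cv2.imwrite('pics/s5.png',cv2.resize(cv2.cvtColor(im,cv2.COLOR_RGB2BGR)[220:320,210:330],None,fx=5,fy=5))"
```

```text
4.7 [ 0.4866 -0.3554  0.0046] [-1.17  1.74  5.7 ] 0.0381342484971955
```

View pics/w5.png

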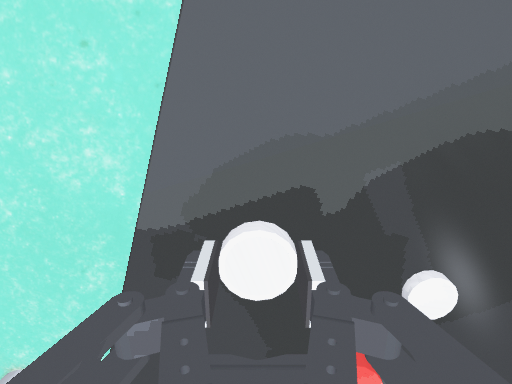

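View pics/s5.png

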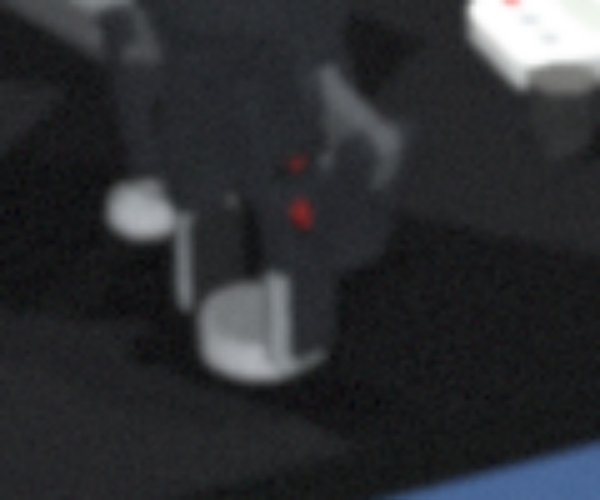

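drive_tool(
  deltas=[
    {"x":0,"y":0,"z":10,"rx":0,"ry":0,"rz":0,"grip":36},
    {"x":0,"y":0,"z":30,"rx":0,"ry":0,"rz":0,"grip":36},
    {"x":0,"y":0,"z":60,"rx":0,"ry":0,"rz":0,"grip":36},
    {"x":0,"y":0,"z":80,"rx":0,"ry":0,"rz":0,"grip":36},
    {"x":0,"y":0,"z":90,"rx":0,"ry":0,"rz":0,"grip":36},
    {"x":0,"y":0,"z":90,"rx":0,"ry":0,"rz":0,"grip":36},
  ],
)

```text
time: 5.35
tool_pos: [0.4869, -0.3558, 0.0959]
tool_rot: [0.572, -0.419, -0.567, -0.418]
contact_force: [0.2, 0.2, -0.7]
opening: 0.0383
```

```bash
python3 snap.py w6;python3 -c "
import cv2
from cell import env
im=env.camera('side');cv2.imwrite('pics/s6.png',cv2.resize(cv2.cvtColor(im,cv2.COLOR_RGB2BGR)[180:320,210:350],None,fx=4,fy=4))"
```

```text
5.4 [ 0.4865 -0.3554  0.0946] [-0.58  0.23 -0.87] 0.038204974413152806
```

View pics/w6.png

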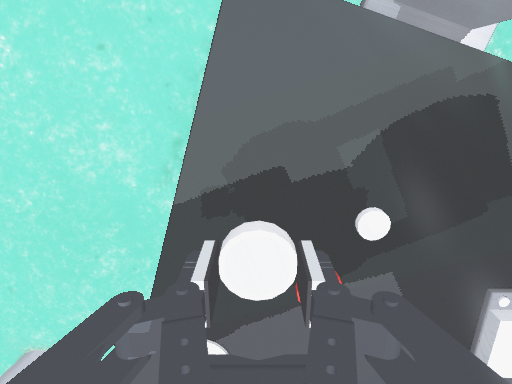

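View pics/s6.png

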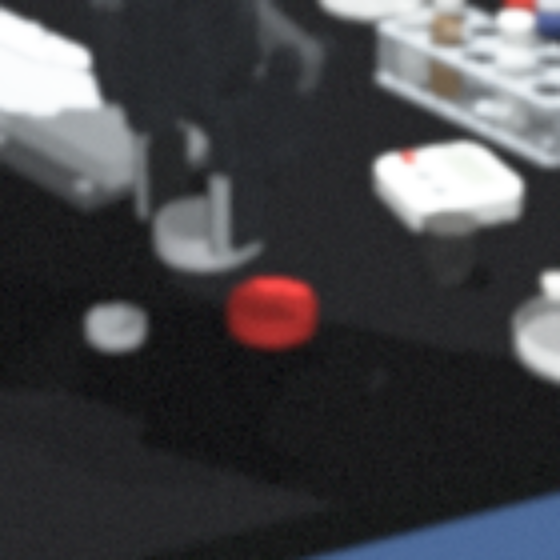

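drive_tool(
  deltas=[
    {"x":5,"y":30,"z":0,"rx":0,"ry":0,"rz":0,"grip":36},
    {"x":11,"y":70,"z":0,"rx":0,"ry":0,"rz":0,"grip":36},
    {"x":17,"y":110,"z":0,"rx":0,"ry":0,"rz":0,"grip":36},
    {"x":23,"y":150,"z":0,"rx":0,"ry":0,"rz":0,"grip":36},
    {"x":29,"y":190,"z":0,"rx":0,"ry":0,"rz":0,"grip":36},
    {"x":35,"y":230,"z":0,"rx":0,"ry":0,"rz":0,"grip":36},
    {"x":40,"y":265,"z":0,"rx":0,"ry":0,"rz":0,"grip":36},
    {"x":44,"y":292,"z":-10,"rx":0,"ry":0,"rz":0,"grip":36},
    {"x":45.5,"y":302.5,"z":-30,"rx":0,"ry":0,"rz":0,"grip":36},
    {"x":45.5,"y":302.5,"z":-45,"rx":0,"ry":0,"rz":0,"grip":36},
  ],
)

```text
time: 6.45
tool_pos: [0.5309, -0.0506, 0.0468]
tool_rot: [-0.57, 0.418, 0.57, 0.418]
contact_force: [0.6, 0.3, -0.5]
opening: 0.0383
```

drive_tool(
  deltas=[
    {"x":0,"y":0,"z":-4,"rx":0,"ry":0,"rz":0,"grip":36},
    {"x":0,"y":0,"z":-4,"rx":0,"ry":0,"rz":0,"grip":36},
    {"x":0,"y":0,"z":-4,"rx":0,"ry":0,"rz":0,"grip":36},
  ],
)

```text
time: 6.75
tool_pos: [0.531, -0.0509, 0.0429]
tool_rot: [-0.57, 0.419, 0.57, 0.418]
contact_force: [0.3, 0.3, 0.3]
opening: 0.0382
```

```bash
python3 snap.py w7
python3 - <<'E'
from h import *
from scipy.spatial.transform import Rotation as R
s=env.get_state();M=R.from_quat(s["tool_rot"]).as_matrix();print(M.round(4),np.arctan2(M[1,2],M[0,2]))
p=[.50695,.02809,1.8741];c,sn=np.cos(p[2]),np.sin(p[2]);d=s["tool_pos"][:2]-p[:2];print("bed",c*d[0]+sn*d[1],-sn*d[0]+c*d[1])
E
```

```text
6.8 [ 0.5312 -0.051   0.0433] [-0.11 -0.78 -1.38] 0.03828888031356539
[[ 2.000e-04 -9.539e-01 -3.001e-01]
 [-8.000e-04 -3.001e-01  9.539e-01]
 [-1.000e+00  1.000e-04 -8.000e-04]] 1.875565163235171
bed -0.08272670043839088 0.00045868068937218384
```

View pics/w7.png

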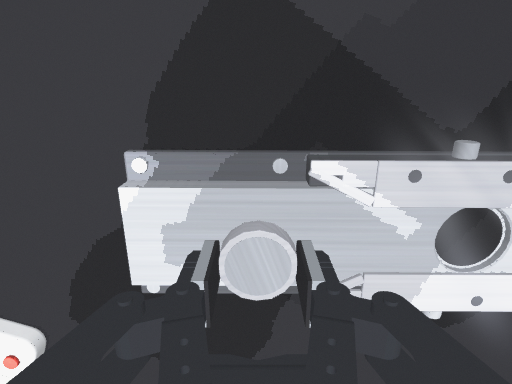

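Run:
```python
from h import *
from scipy.optimize import least_squares
m=np.load("w7.npz")
obs=[((-.16,.048,.008),(125,151)),((-.16,.031,.022),(121,187)),((-.16,-.031,.022),(133,285)),((-.02,.021,.025),(374,207)),((-.02,-.021,.025),(363,275))]
def W(p,q):
    c,s=np.cos(p[2]),np.sin(p[2]);return np.array([p[0]+c*q[0]-s*q[1],p[1]+s*q[0]+c*q[1],q[2]])
f=lambda p:np.concatenate([proj(m,W(p,q))-u for q,u in obs])
p0=[.50695,.02809,1.8741];print(f(p0).round(1))
r=least_squares(f,p0);p=r.x;print(p,r.fun.round(1))
for P in(p0,p):
    c,s=np.cos(P[2]),np.sin(P[2])
    for u in[(435,239),(511,239)]:
        d=ray(m,u,.022)[:2]-P[:2];print("pocket",c*d[0]+s*d[1],-s*d[0]+c*d[1])
    for x in (-.085,.0413):print(W(P,(x,0,.022)))
```

```text
[-3.1  1.4 -5.4  1.4 -3.1  0.6 -1.6  1.1  1.  -0.4]
[0.50681784 0.02950627 1.86751153] [-0.3  0.1 -2.7  0.1 -1.2 -0.5  1.2  1.4  3.1 -0.1]
pocket 0.019379462272897004 0.0008280542512010157
pocket 0.06304616992650593 0.0009321522947247224
[ 0.53233735 -0.05303017  0.022     ]
[0.49461473 0.06750486 0.022     ]
pocket 0.01798056579023524 0.0012434163012066193
pocket 0.061645639864144355 0.0016352068427512682
[ 0.53167018 -0.05177941  0.022     ]
[0.49474252 0.06900154 0.022     ]
```

drive_tool(
  deltas=[
    {"x":0.3,"y":-1,"z":-6,"rx":0,"ry":0,"rz":0,"grip":36},
    {"x":0.3,"y":-1,"z":-11,"rx":0,"ry":0,"rz":0,"grip":36},
    {"x":0.3,"y":-1,"z":-14,"rx":0,"ry":0,"rz":0,"grip":36},
    {"x":0.3,"y":-1,"z":-15,"rx":0,"ry":0,"rz":0,"grip":36},
    {"x":0.3,"y":-1,"z":-15,"rx":0,"ry":0,"rz":0,"grip":36},
  ],
)

```text
time: 7.3
tool_pos: [0.5314, -0.052, 0.0281]
tool_rot: [0.57, -0.419, -0.57, -0.418]
contact_force: [-0.7, -0.2, -0.8]
opening: 0.0382
```

drive_tool(
  deltas=[
    {"x":0,"y":0,"z":-0.5,"rx":0,"ry":0,"rz":0,"grip":36},
    {"x":0,"y":0,"z":-1,"rx":0,"ry":0,"rz":0,"grip":36},
    {"x":0,"y":0,"z":-1,"rx":0,"ry":0,"rz":0,"grip":36},
  ],
)

```text
time: 7.6
tool_pos: [0.5314, -0.0519, 0.0271]
tool_rot: [0.57, -0.419, -0.57, -0.418]
contact_force: [0.6, 0.7, -0.0]
opening: 0.0386
```

drive_tool(
  deltas=[
    {"x":0,"y":0,"z":-0.5,"rx":0,"ry":0,"rz":0,"grip":36},
    {"x":0,"y":0,"z":-0.5,"rx":0,"ry":0,"rz":0,"grip":36},
  ],
)

```text
time: 7.8
tool_pos: [0.5315, -0.052, 0.0267]
tool_rot: [0.57, -0.419, -0.57, -0.418]
contact_force: [-0.8, 0.4, 0.1]
opening: 0.0386
```

drive_tool(
  deltas=[
    {"x":0,"y":0,"z":-0.5,"rx":0,"ry":0,"rz":0,"grip":36},
    {"x":0,"y":0,"z":-0.5,"rx":0,"ry":0,"rz":0,"grip":36},
  ],
)

```text
time: 8.0
tool_pos: [0.5315, -0.052, 0.0266]
tool_rot: [0.57, -0.418, -0.57, -0.418]
contact_force: [-1.4, 1.0, 4.7]
opening: 0.0384
```

Contact felt (4.7 N) with the disc on the plate. Opening slightly to cage it.

drive_tool(
  deltas=[
    {"x":0,"y":0,"z":0,"rx":0,"ry":0,"rz":0,"grip":41},
    {"x":0,"y":0,"z":0,"rx":0,"ry":0,"rz":0,"grip":44},
    {"x":0,"y":0,"z":0,"rx":0,"ry":0,"rz":0,"grip":46},
    {"x":0,"y":0,"z":1,"rx":0,"ry":0,"rz":0,"grip":46},
    {"x":0,"y":0,"z":2,"rx":0,"ry":0,"rz":0,"grip":46},
    {"x":0,"y":0,"z":2,"rx":0,"ry":0,"rz":0,"grip":46},
  ],
)

```text
time: 8.6
tool_pos: [0.5316, -0.052, 0.0288]
tool_rot: [0.571, -0.418, -0.57, -0.418]
contact_force: [-0.5, -0.3, -0.8]
opening: 0.0459
```

```bash
python3 snap.py w8;python3 -c "
import cv2
from cell import env
im=env.camera('side');cv2.imwrite('pics/s8.png',cv2.resize(cv2.cvtColor(im,cv2.COLOR_RGB2BGR)[140:250,150:290],None,fx=5,fy=5))"
```

```text
8.65 [ 0.5315 -0.052   0.0287] [-0.22  0.22  0.81] 0.04557642723030584
```

View pics/w8.png

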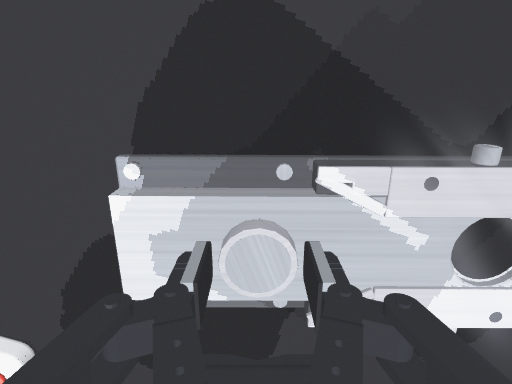

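View pics/s8.png

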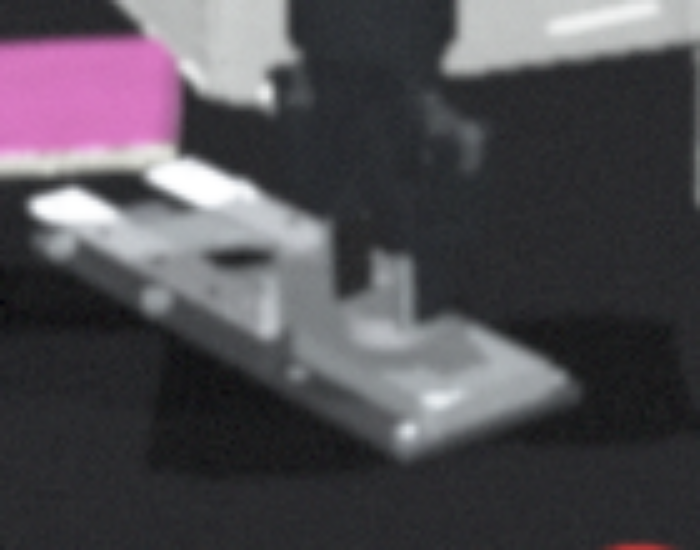

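drive_tool(
  deltas=[
    {"x":-1.2,"y":3.8,"z":0,"rx":0,"ry":0,"rz":0,"grip":46},
    {"x":-3,"y":9.6,"z":0,"rx":0,"ry":0,"rz":0,"grip":46},
    {"x":-5,"y":16.2,"z":0,"rx":0,"ry":0,"rz":0,"grip":46},
    {"x":-7.1,"y":22.9,"z":0,"rx":0,"ry":0,"rz":0,"grip":46},
    {"x":-9.2,"y":29.6,"z":0,"rx":0,"ry":0,"rz":0,"grip":46},
    {"x":-11.2,"y":36.3,"z":0,"rx":0,"ry":0,"rz":0,"grip":46},
    {"x":-13.3,"y":43,"z":0,"rx":0,"ry":0,"rz":0,"grip":46},
    {"x":-15.1,"y":48.7,"z":0,"rx":0,"ry":0,"rz":0,"grip":46},
    {"x":-16.6,"y":53.5,"z":0,"rx":0,"ry":0,"rz":0,"grip":46},
    {"x":-17.7,"y":57.3,"z":0,"rx":0,"ry":0,"rz":0,"grip":46},
  ],
)

```text
time: 9.7
tool_pos: [0.5137, 0.0057, 0.0287]
tool_rot: [0.57, -0.418, -0.57, -0.418]
contact_force: [-0.9, -0.1, 0.1]
opening: 0.0459
```

```bash
python3 snap.py w9
```

```text
9.75 [0.5135 0.0061 0.0286] [ 0.07  0.98 -0.69] 0.045791781655392216
```

View pics/w9.png

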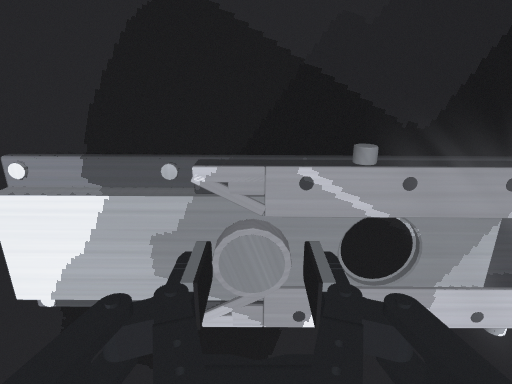

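Disc is flat at (252,262), at the guide mouth and centred. Pushing on.

drive_tool(
  deltas=[
    {"x":-1.2,"y":3.8,"z":0,"rx":0,"ry":0,"rz":0,"grip":46},
    {"x":-2.7,"y":8.6,"z":0,"rx":0,"ry":0,"rz":0,"grip":46},
    {"x":-4.1,"y":13.4,"z":0,"rx":0,"ry":0,"rz":0,"grip":46},
    {"x":-5.6,"y":18.2,"z":0,"rx":0,"ry":0,"rz":0,"grip":46},
    {"x":-7.1,"y":22.9,"z":0,"rx":0,"ry":0,"rz":0,"grip":46},
    {"x":-8.6,"y":27.7,"z":0,"rx":0,"ry":0,"rz":0,"grip":46},
    {"x":-10,"y":32.5,"z":0,"rx":0,"ry":0,"rz":0,"grip":46},
    {"x":-11.5,"y":37.3,"z":0,"rx":0,"ry":0,"rz":0,"grip":46},
    {"x":-12.7,"y":41.1,"z":0,"rx":0,"ry":0,"rz":0,"grip":46},
    {"x":-13.6,"y":43.9,"z":0,"rx":0,"ry":0,"rz":0,"grip":46},
  ],
)

```text
time: 10.75
tool_pos: [0.4998, 0.0504, 0.0287]
tool_rot: [0.57, -0.418, -0.57, -0.418]
contact_force: [-0.2, -1.4, 0.8]
opening: 0.0459
```

```bash
python3 snap.py w10
```

```text
10.8 [0.4996 0.0506 0.0286] [-0.96  0.89  0.22] 0.0462728705935199
```

View pics/w10.png

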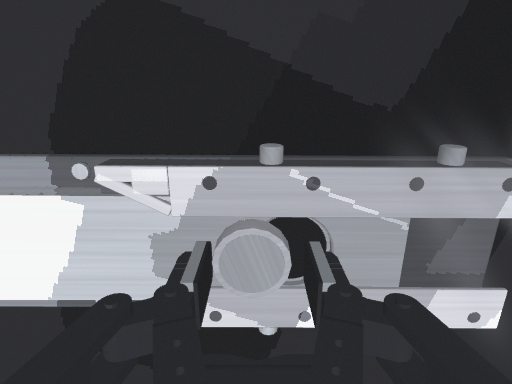

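drive_tool(
  deltas=[
    {"x":-0.6,"y":1.9,"z":0,"rx":0,"ry":0,"rz":0,"grip":46},
    {"x":-1.2,"y":3.8,"z":0,"rx":0,"ry":0,"rz":0,"grip":46},
    {"x":-1.8,"y":5.7,"z":0,"rx":0,"ry":0,"rz":0,"grip":46},
    {"x":-2.4,"y":7.6,"z":0,"rx":0,"ry":0,"rz":0,"grip":46},
    {"x":-3,"y":9.6,"z":0,"rx":0,"ry":0,"rz":0,"grip":46},
    {"x":-3.5,"y":11.5,"z":0,"rx":0,"ry":0,"rz":0,"grip":46},
    {"x":-4.1,"y":13.4,"z":0,"rx":0,"ry":0,"rz":0,"grip":46},
    {"x":-4.7,"y":15.3,"z":0,"rx":0,"ry":0,"rz":0,"grip":46},
    {"x":-5,"y":16.3,"z":0,"rx":0,"ry":0,"rz":0,"grip":46},
  ],
)

```text
time: 11.7
tool_pos: [0.4945, 0.0672, 0.0286]
tool_rot: [0.57, -0.418, -0.57, -0.418]
contact_force: [0.4, -0.9, -0.3]
opening: 0.0463
```

```bash
python3 snap.py w11
```

```text
11.75 [0.4945 0.0672 0.0286] [ 0.4   0.24 -0.51] 0.045918209764679634
```

View pics/w11.png

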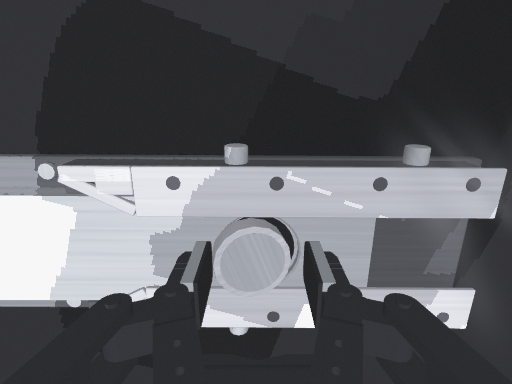

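Disc at (252,258) still overlaps the pocket rim and leans slightly into it, with about 3 mm to go. Creeping in.

drive_tool(
  deltas=[
    {"x":-0.2,"y":0.7,"z":0,"rx":0,"ry":0,"rz":0,"grip":46},
    {"x":-0.4,"y":1.4,"z":0,"rx":0,"ry":0,"rz":0,"grip":46},
    {"x":-0.7,"y":2.2,"z":0,"rx":0,"ry":0,"rz":0,"grip":46},
    {"x":-0.7,"y":2.2,"z":0,"rx":0,"ry":0,"rz":0,"grip":46},
  ],
)

```text
time: 12.15
tool_pos: [0.4937, 0.0695, 0.0286]
tool_rot: [0.57, -0.418, -0.57, -0.418]
contact_force: [0.8, 0.3, 1.0]
opening: 0.0463
```

```bash
python3 snap.py w12
```

```text
12.2 [0.4937 0.0694 0.0286] [-0.14 -0.87  0.95] 0.04597850537568348
```

View pics/w12.png

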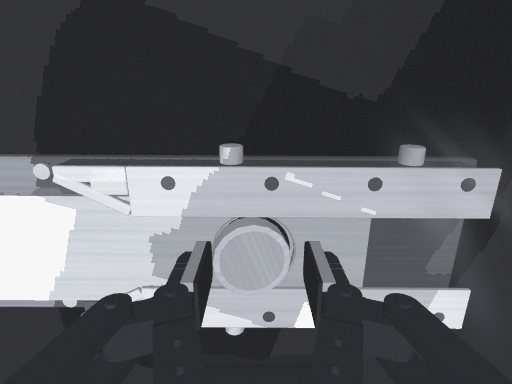

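drive_tool(
  deltas=[
    {"x":-0.2,"y":0.7,"z":0,"rx":0,"ry":0,"rz":0,"grip":46},
    {"x":-0.4,"y":1.2,"z":0,"rx":0,"ry":0,"rz":0,"grip":46},
    {"x":-0.5,"y":1.6,"z":0,"rx":0,"ry":0,"rz":0,"grip":46},
    {"x":-0.5,"y":1.6,"z":0,"rx":0,"ry":0,"rz":0,"grip":46},
  ],
)

```text
time: 12.6
tool_pos: [0.4932, 0.0711, 0.0286]
tool_rot: [-0.57, 0.418, 0.57, 0.418]
contact_force: [0.3, -0.1, -0.3]
opening: 0.0462
```

```bash
python3 snap.py w13; python3 -c "
import cv2
cv2.imwrite('pics/w13z.png',cv2.resize(cv2.imread('pics/w13.png')[190:340,160:360],None,fx=3.8,fy=3.8,interpolation=cv2.INTER_CUBIC))"
```

```text
12.65 [0.4932 0.0711 0.0286] [-0.17  0.28 -0.63] 0.0457295430964237
```

View pics/w13z.png

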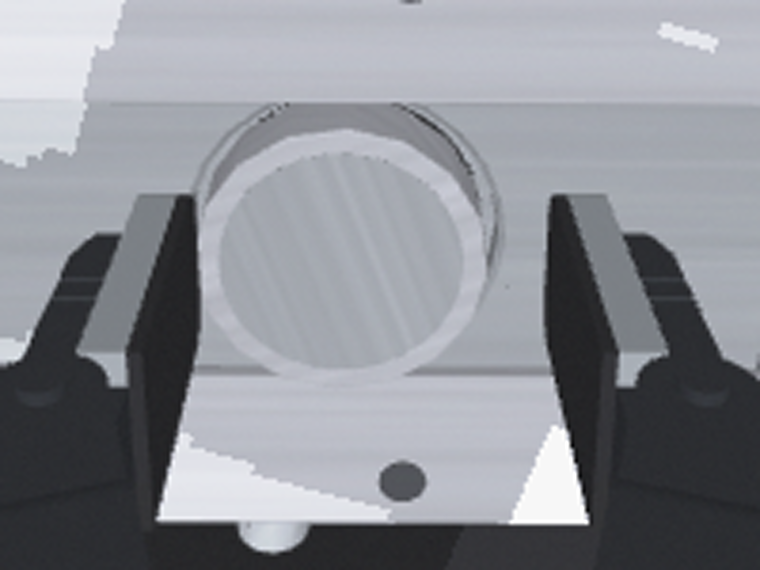

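The disc looks dropped: it appears smaller, and the pocket rim shows on both sides. Opening and lifting away to check.

drive_tool(
  deltas=[
    {"x":0,"y":0,"z":0,"rx":0,"ry":0,"rz":0,"grip":50},
    {"x":0,"y":0,"z":0,"rx":0,"ry":0,"rz":0,"grip":56},
    {"x":0,"y":0,"z":5,"rx":0,"ry":0,"rz":0,"grip":60},
    {"x":0,"y":0,"z":20,"rx":0,"ry":0,"rz":0,"grip":60},
    {"x":0,"y":0,"z":50,"rx":0,"ry":0,"rz":0,"grip":60},
    {"x":-20,"y":0,"z":85,"rx":0,"ry":0,"rz":0,"grip":60},
    {"x":-40,"y":0,"z":110,"rx":0,"ry":0,"rz":0,"grip":60},
    {"x":-45,"y":0,"z":120,"rx":0,"ry":0,"rz":0,"grip":60},
    {"x":-45,"y":0,"z":120,"rx":0,"ry":0,"rz":0,"grip":60},
    {"x":-45,"y":0,"z":120,"rx":0,"ry":0,"rz":0,"grip":60},
  ],
)

```text
time: 13.65
tool_pos: [0.4486, 0.071, 0.1479]
tool_rot: [-0.57, 0.418, 0.57, 0.418]
contact_force: [-0.0, 0.1, 0.3]
opening: 0.0599
```

```bash
python3 snap.py w14; python3 -c "
import cv2
from cell import env
im=env.camera('side');cv2.imwrite('pics/s14.png',cv2.resize(cv2.cvtColor(im,cv2.COLOR_RGB2BGR)[140:250,150:290],None,fx=5,fy=5))
im=env.camera('top');cv2.imwrite('pics/t14.png',cv2.cvtColor(im,cv2.COLOR_RGB2BGR))"
```

```text
13.7 [0.4485 0.071  0.1476] [-0.14  0.15 -0.29] 0.059733257043566704
```

View pics/w14.png

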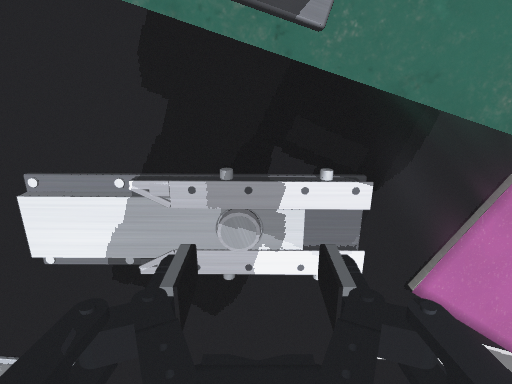

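View pics/s14.png

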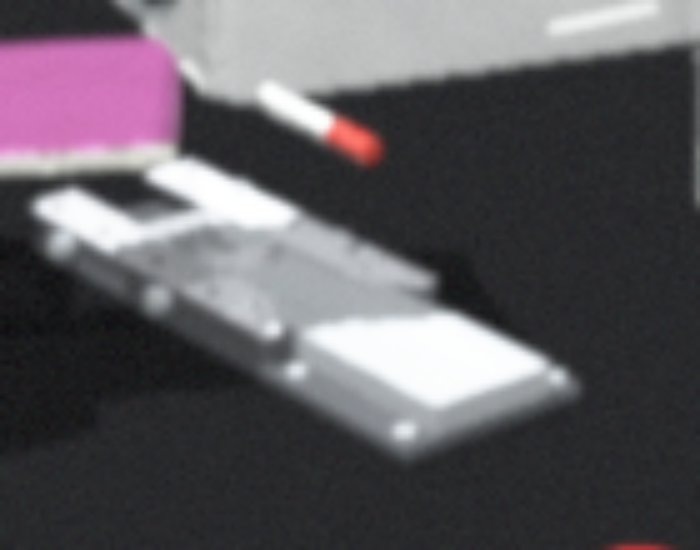

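Run:
```python
import cv2
cv2.imwrite('pics/w14z.png',cv2.resize(cv2.imread('pics/w14.png')[170:290,170:310],None,fx=5,fy=5,interpolation=cv2.INTER_CUBIC))
from h import *
m=np.load("w14.npz");P=[.50695,.02809,1.8741];c,s=np.cos(P[2]),np.sin(P[2])
im=cv2.imread('pics/w14z.png')
# predicted outline of a seated disc & of an unseated one
for zt,col in((.029,(0,255,0)),(.034,(0,0,255))):
    w=ray(m,(239,231),zt)
    pts=[((proj(m,[w[0]+.02*np.cos(a),w[1]+.02*np.sin(a),zt])-[170,170])*5+2).astype(int) for a in np.linspace(0,6.28,60)]
    print(zt,np.ptp(np.array(pts),axis=0)/5)
```

```text
0.029 [43.8 39.8]
0.034 [44.6 40.6]
```

View pics/w14z.png

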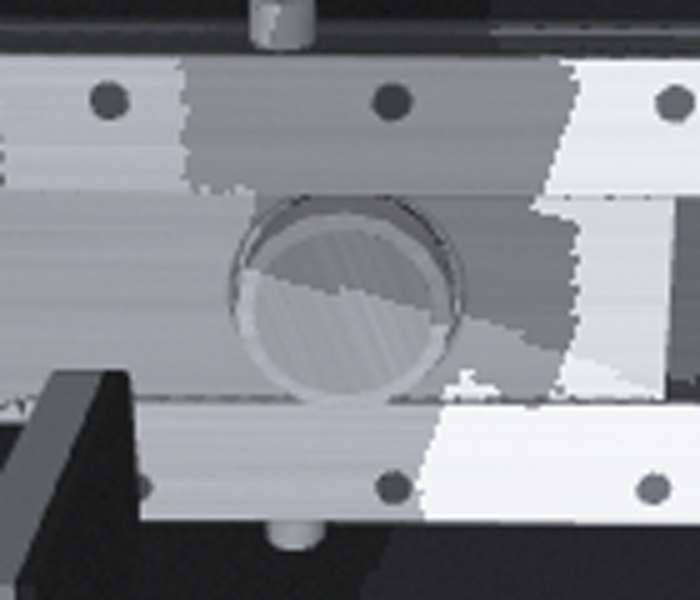

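Run:
```python
from h import *
import cv2
from scipy.optimize import least_squares
def W(p,q):
    c,s=np.cos(p[2]),np.sin(p[2]);return np.array([p[0]+c*q[0]-s*q[1],p[1]+s*q[0]+c*q[1],q[2]])
P=[.50695,.02809,1.8741]
for n,o,f,uv in(("w13",(160,190),3.8,{"L":203,"R":487,"B":383}),("w12",(0,0),1,{"L":212,"R":291,"B":294}),("w14",(170,170),5,{"L":238,"R":452,"B":405})):
    m=np.load(n+".npz")
    L=uv["L"]/f+o[0];Rr=uv["R"]/f+o[0];B=uv["B"]/f+o[1]
    print(n,"meas width",Rr-L,"bottom",B)
    for zt in(.029,.034):
        pts=np.array([proj(m,W(P,(.0413+.02*np.cos(a),.02*np.sin(a),zt))) for a in np.linspace(0,6.28,200)])
        print("  ",zt,"L,R",pts[:,0].min().round(1),pts[:,0].max().round(1),"w",np.ptp(pts[:,0]).round(1),"B",pts[:,1].max().round(1),"T",pts[:,1].min().round(1))
```

```text
w13 meas width 74.73684210526312 bottom 290.7894736842105
   0.029 L,R 210.9 289.2 w 78.3 B 291.8 T 222.8
   0.034 L,R 209.5 290.2 w 80.6 B 297.7 T 227.1
w12 meas width 79.0 bottom 294.0
   0.029 L,R 214.2 292.5 w 78.3 B 291.8 T 222.8
   0.034 L,R 212.9 293.6 w 80.6 B 297.8 T 227.1
w14 meas width 42.79999999999998 bottom 251.0
   0.029 L,R 216.8 260.7 w 43.9 B 251.3 T 211.5
   0.034 L,R 216.1 260.7 w 44.6 B 254.0 T 213.6
```

Everything so far agrees with a seated disc. One closer look for flatness before handing in.

drive_tool(
  deltas=[
    {"x":10,"y":0,"z":-30,"rx":0,"ry":0,"rz":0,"grip":80},
    {"x":20,"y":0,"z":-60,"rx":0,"ry":0,"rz":0,"grip":80},
    {"x":25,"y":0,"z":-75,"rx":0,"ry":0,"rz":0,"grip":80},
    {"x":25,"y":0,"z":-75,"rx":0,"ry":0,"rz":0,"grip":80},
    {"x":25,"y":0,"z":-75,"rx":0,"ry":0,"rz":0,"grip":80},
  ],
)

```text
time: 14.3
tool_pos: [0.4734, 0.071, 0.0722]
tool_rot: [-0.569, 0.419, 0.571, 0.417]
contact_force: [0.5, 0.4, 0.2]
opening: 0.0803
```

```bash
python3 snap.py w15
python3 - <<'E'
import cv2
cv2.imwrite('pics/w15z.png',cv2.resize(cv2.imread('pics/w15.png')[170:290,170:330],None,fx=5,fy=5,interpolation=cv2.INTER_CUBIC)[:600,:800])
from h import *
m=np.load("w15.npz");P=[.50695,.02809,1.8741];c,s=np.cos(P[2]),np.sin(P[2])
for zt in(.029,.034):
    pts=np.array([(proj(m,[P[0]+c*(.0413+.02*np.cos(a))-s*.02*np.sin(a),P[1]+s*(.0413+.02*np.cos(a))+c*.02*np.sin(a),zt])-[170,170])*5 for a in np.linspace(0,6.28,200)])
    print(zt,pts.min(0),pts.max(0))
E
```

```text
14.35 [0.4735 0.071  0.0728] [ 0.38  0.34 -0.62] 0.07989275482109222
0.029 [212.47853642 260.0213735 ] [515.15647793 529.74291229]
0.034 [207.2747489 276.2677997] [516.98681651 551.08841974]
```

View pics/w15z.png

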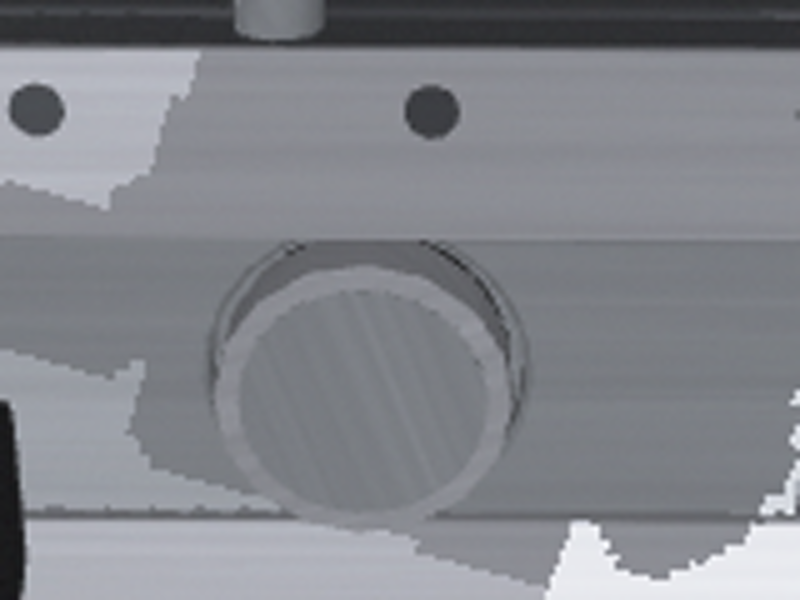

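The outline measures (214..512, 267..529), against (212..515, 260..530) predicted for a flat, seated disc. So it is seated. Retreating and handing in.

drive_tool(
  deltas=[
    {"x":-10,"y":0,"z":35,"rx":0,"ry":0,"rz":0,"grip":80},
    {"x":-20,"y":0,"z":75,"rx":0,"ry":0,"rz":0,"grip":80},
    {"x":-20,"y":0,"z":100,"rx":0,"ry":0,"rz":0,"grip":80},
    {"x":-20,"y":0,"z":100,"rx":0,"ry":0,"rz":0,"grip":80},
  ],
)

```text
time: 14.75
tool_pos: [0.4548, 0.071, 0.177]
tool_rot: [0.572, -0.417, -0.568, -0.419]
contact_force: [0.7, 0.1, -1.0]
opening: 0.0801
```

```bash
python3 -c "
from cell import env
print(env.get_state()['time'],env.finish_job())"
```

```text
the job is handed in; nothing more can be done
14.75 None
```

The calibration disc is loaded: it sits in the slide's round pocket, and I handed the job in at 14.75 s with the robot clear of everything.

- **What I did:** I picked up the larger non-red disc and laid it flat at bed x ≈ -83 mm. Then I loosened the jaws around it and slid it along the plate between the guides until it dropped into the pocket at bed x ≈ +41 mm.
- **Forces:** The highest contact force I read was 5.7 N, when gripping the disc on the bench. On the slide it was 4.7 N when setting the disc down, and while sliding it stayed at the sensor's noise level of about 1 N.
- **Last checks:** The close-up after letting go shows the disc inside the pocket rim. Its outline is within about 1.5 pixels of what a flat, seated disc should look like, and it doesn't fit one still up on the plate.
- **Weaker points:** The drop was too light to feel in the force reading, so I judged it from the wrist camera. The side camera was too coarse to confirm it separately. I kept clear of the other objects on the bench, but did not check them again at the end.

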